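# Swing the drawplate into its holder

### The arm

A 6-joint arm with a two-finger parallel gripper is mounted at the origin on a cart in front of the work surface, level with it; the furniture and walls round the work are solid. World frame = base frame: x ahead of the robot, y to its left, z up, the work surface at z = 0. Lengths are in m, angles in rad, forces in N, time in s.
With the tool pointing down it reaches from about 0.375 to 0.9 m from the base axis. Payload 3.1 kg.
Tool frame: the origin (TCP) lies at the centre of the arm's flange, where the gripper is bolted on; the fingertips stand robot.tip_extent ahead of it and the grasp point (between the pads) lies 164 mm ahead of it (robot.tip_extent is the distance from the TCP to the fingertips, in m); z points along the fingers, y is the line along which they close (so a half turn about z gives the same grasp; the last joint's range is limited). The gripper opens to 87 mm and grips with 3 to 60 N. Pads are 19 mm wide; open, the fingers measure 117 mm over their backs; the gripper's body (75 mm by 190 mm) begins 51 mm behind the grasp point.
Start: joints at [-1.312, 0.527, 1.433, -0, 1.181, -0.178], TCP at [0.265, -0.566, 0.405] pointing down, gripper open.
Joint ranges: [-3.08, 3.08], [-0.75, 2.2], [0.22, 2.44], [-1.43, 4.57], [0, 2.65], [-2.85, 2.85]. Speed limits (rad/s): [2.79, 2.79, 3.14, 3.14, 3.14, 3.14].

### API

Orientations are given as a unit quaternion [x, y, z, w].
In Python, from rig import get_obs, camera, hand_in, cut_out, robot gives the robot as it stands.
- The arm moves only by the tool step_arm, never from a script. Its argument "rows" is a list of rows, each a list of 6 numbers: the shift along the world's x, y, z in m, then the turn, a rotation vector about the world's x, y, z in degrees. A call has 1 to 12 rows; each row shifts and turns the commanded pose from where the row before left it; what a row does not reach is not made up. A row lasts 1/8 s, in which the tool goes at most 62.5 mm and 10.7 degrees, less where a joint would pass 70% of its speed; a pose out of reach is approached as far as the arm can. A call is refused whole if a number of a shift passes 0.0625 or a number of a turn 10.7, either way. A call with a gripper value outside its range is refused whole. "jaw" is the finger opening in m, from 0 to 0.087, set as the call begins (left out, the last holds). The fingers move at their own pace and stop on an object; "squeeze" is the grip in N (left out, the last holds). Time passes only in rows, so rows that do not move let the fingers close. It gives the time, the measured TCP pose, the force, the opening and the grip force at its end, in the units of the state.
- get_obs(): the state, without advancing time (a new reading comes with each control period).
- camera(name): name is "scene" or "top"; returns a dict with "pixels" (420x560x3 uint8, blue, green, red), "depth" (420x560 float32, m along the optical axis (not along the pixel's ray), 0 where there is no reading), "fov_y" (degrees; the focal length in pixels is half the picture's height over the tangent of half this angle, whatever the lens; pixels are square), "cx", "cy" (the principal point, pixels), "extrinsics" (4x4, takes a point from camera to world coordinates). Camera axes: x right, y up, looking along -z (the intrinsics and any distortion apply to the point x, -y, -z); pixel columns grow to the right and rows downward; lengths in m; the calibration is good to about 2 mm. A picture is of the moment at which its call begins.
- hand_in(): hands the job in; it is judged then, once.
Trained networks look in the newest picture that a camera, given by its name, has taken for a name from the list of things; names that differ only in an ending like _2 or _b are one class to them, and where a whole thing is asked for, a point or a joint stands for the part that bears it (a point fixed in the world has none). Each returns a list of dicts, best first, with "confidence" (0 to 1); they miss things now and then, are a little off and sometimes report something else, mostly with a low value. They report only what shows in the picture. A call takes as long as a camera call.
- cut_out(label, camera): "region" (420x560 bool, what is visible of it) and "extent" ([centre column, centre row, width, height] in pixels, round what is visible of it).
The state is a dict: "time": time; "q": joint angles; "joint_velocities": joint speeds; "joint_torque": joint torques, N m; "position": TCP position; "tool_rot": TCP orientation; "ft_force": force on the tool from outside, world axes, zero at the start; "moment": the same for the moment, N m; "grip_width": finger opening in m; "grip_force": force on a finger pad.
Only numpy, scipy, OpenCV 4.12 (cv2) and the standard library are available. Lean on these libraries where they do the work, as an engineer would, in place of code of your own. Each camera call takes 0.05 s, during which the arm holds its last target. There are 200 camera calls.

### The job

The steel drawplate lies on the bench with its round heel just out of the cup of its holder. Pushing with shut fingers only (no gripping, no lifting), slide the plate lengthwise until its heel is home in the cup, then swing it about the heel by pushing near its free end, past the sprung roller and up to the brass stop screw, and lean on it there with about 15 N for a second to bed it, never using more than 30 N. Leave it caught behind the roller with the heel home, and do not disturb the blue bead pot, the beeswax or the grey tin.

Things in the scene. Friction and masses are not known exactly. Their poses are not given: they have to be found in the camera images.
- plate: Loose steel drawplate, flat bar 200 x 30 x 14 mm, about 0.5 kg, three rows of small holes on top, lying flat. Heel end: half round, radius 15 mm; free end: square. Origin: underside, centre of the heel's half round. x to the free end (end face at 185 mm), y across (sides at +-15 mm), z up. Starts 11 to 18 mm out of the cup, free end swung 24 to 36 degrees to the holder's -y side.
- plate_end (a point): Centre of the plate's square free end face, 7 mm over its underside, 185 mm from the plate's origin.
- holder: Drawplate holder fixed to the worktop, aluminium. Origin: on the worktop, centre of the heel cup; x: along the seated plate, heel to free end; y: the way the plate swings in; z up. The cup is an arc wall 18 mm high, inside radius 15.8 mm, in which the plate turns from -40 to +6 degrees; home = both origins coincide. A 10 mm high spine runs behind the plate at y = 46 to 62 mm.
- roller_axis (a point): Rest place of the axis of the upright sprung brass roller (radius 14 mm, 14 mm high), at x = 193, y = -28 mm in the holder's frame. It stands 6 mm into the path of the plate's free end and yields along the holder's +x (2 N at first, then 300 N/m). It lets the plate by at some 3 to 7 N of push near the free end, then stands before its corner as a catch, pressing it on with 0 to 3 N.
- housing (a point): Middle of the upper front edge of the blue roller housing, which is 25 mm high and spans x = 189 to 245, y = -59 to 20 mm in the holder's frame. It blocks a plate whose heel is not home in the cup.
- stop_block: Dark steel block 24 x 20 x 22 mm, fixed on the holder, carrying the brass stop screw (8 mm thick, round tip, points to the holder's -y, does not yield). Origin: on the worktop, middle of the front face, at x = 150, y = 36 mm in the holder's frame, axes as the holder's.
- screw_nominal (a point): Mean place of the screw's tip, 21 mm before the block's front face, 8 mm above the worktop. The true tip lies up to 7 mm nearer or farther along the holder's y, differs each time and is not reported: the plate's final angle varies by 2.7 degrees either way about the holder's x axis; find it by feel.
- bead_pot: Blue bead pot, 46 mm wide, 36 mm high, loose bystander; origin at the centre of its underside.
- wax: Cake of yellow beeswax, 45 mm wide, 20 mm high, loose bystander; origin at the centre of its underside.
- tin: Small round grey tin, 35 mm wide, 21 mm high, loose bystander; origin at the centre of its underside.

How it is judged:
On the way, in this order (a step that is already met when the one before it is completed fails the run):
1. the heel is pushed home in the cup (plate origin within 3 mm of the cup centre) while the free end is still swung out in front of the roller (horizontal distance between plate and holder below 0.003 m and y of plate_end in the frame of holder below -0.04 m), for 0.1 s.
2. the plate, swung past the roller, is leaned against the stop screw with 5 to 22 N on the screw for half a second (contact force between plate and stop_block between 5 and 22 N and y of plate_end in the frame of holder above -0.011 m), for 0.5 s.
At the end, for the whole second after the job is handed in: The plate lies flat (tilt under 0.05 rad) and still, heel within 3 mm of home in the cup, free end caught behind the roller (its middle within 11 mm of the holder's x axis), nothing touching it (horizontal distance between plate and holder below 0.003 m and y of plate_end in the frame of holder between -0.011 and 0.011 m and angle between plate's own z axis and vertical below 0.05 rad and height (world z) of plate below 0.004 m and linear speed of plate below 0.01 m/s).
It fails at once if the plate is gripped or shoved with more than 30 N (contact force between the fingers and plate above 30 N).
It fails at once if the plate is forced against its holder or stop screw with more than 30 N (contact force between plate and stop_block above 30 N or contact force between plate and holder above 45 N).
It fails at once if the plate is lifted off the worktop (1 cm) or tipped (height (world z) of plate above 0.01 m or angle between plate's own z axis and vertical above 0.12 rad).
It fails at once if the bead pot, beeswax or tin is moved by more than 1 cm (distance of any of bead_pot, wax, tin from where it was at the start of the episode above 0.01 m).
It also fails if it takes over 58 s, if anything falls off the work surface, if the arm or the gripper's body presses on something with over 40 N, if the wrist force passes 120 N, or if a joint passes its speed limit or range.

## Working session

There is one attempt and no reset: what is moved stays moved. The work goes in short steps, Python scripts to look and compute and a tool call to move; the robot and the scene stay as the last step left them, time stands still between calls to the robot, and variables do not carry over. Pictures are saved under pics/ and viewed, at most 10 in all, crops included, and the job is handed in when it is done.

Besides the shell and the picture viewer there is one more tool, called after ">>>" in YAML: its name, and indented under it one key for each argument. step_arm: Moves the arm, as the interface text tells. Its arguments: {"type":"object","properties":{"rows":{"type":"array"},"jaw":{"type":"number"},"squeeze":{"type":"number"}},"required":["rows"]}

```bash
ls; mkdir -p pics
cat > h.py <<'E'
import numpy as np, cv2
from rig import *
def rays(c):
    H,W=c["depth"].shape; f=H/2/np.tan(np.radians(c["fov_y"])/2); return f
def pts(c,m):
    f=rays(c); v,u=np.nonzero(m&(c["depth"]>0)); d=c["depth"][v,u]
    P=np.c_[(u-c["cx"])/f*d,-(v-c["cy"])/f*d,-d,np.ones_like(d)]
    return (P@np.array(c["extrinsics"]).T)[:,:3]
E
python3 - <<'E'
from h import *
print(robot.tip_extent, {k:v for k,v in get_obs().items() if k in("time","position","tool_rot","ft_force","grip_width")})
ims=[]
for n in("top","scene"):
    c=camera(n); cv2.imwrite(f"pics/{n}0.png",c["pixels"]); print(n,[k for k in c], np.round(c["extrinsics"],3).tolist(),c["fov_y"])
    for l in("plate","holder","housing","roller_axis","stop_block","bead_pot","wax","tin"):
        for r in cut_out(l,n)[:2]:
            p=pts(c,r["region"]); 
            if len(p): print(l,round(r["confidence"],2),np.round(r["extent"]),np.round(np.median(p,0),4),"zmax",np.round(np.percentile(p[:,2],95),4), np.round(np.percentile(p[:,:2],[2,98],axis=0),3).tolist())
E
```

```text
pics
0.1822 {'time': 0.0, 'position': array([ 0.26489041, -0.56571936,  0.40376884]), 'tool_rot': array([ 9.76141465e-01,  2.17132892e-01, -5.30483379e-05, -1.07011174e-03]), 'ft_force': array([-0.51658584, -0.1201666 , -0.50049297]), 'grip_width': 0.08699120765013714}
top ['pixels', 'depth', 'fov_y', 'cx', 'cy', 'extrinsics'] [[0.011, 0.989, -0.15, 0.416], [-1.0, 0.009, -0.009, -0.053], [-0.008, 0.15, 0.989, 0.887], [0.0, 0.0, 0.0, 1.0]] 53.84071984774771
plate 0.81 [265. 228.  88.  58.] [ 0.5288 -0.0118  0.013 ] zmax 0.0157 [[0.477, -0.093], [0.582, 0.073]]
holder 0.72 [274. 206. 126.  62.] [ 0.6028 -0.1154  0.0127] zmax 0.0254 [[0.512, -0.166], [0.641, 0.1]]
holder 0.7 [267. 227.  83.  58.] [ 0.5298 -0.0115  0.0132] zmax 0.0157 [[0.478, -0.091], [0.583, 0.073]]
housing 0.58 [274. 204. 127.  66.] [ 0.6041 -0.1154  0.0124] zmax 0.0253 [[0.513, -0.166], [0.641, 0.101]]
housing 0.27 [295. 184.  13.  34.] [ 0.6183 -0.0753  0.0163] zmax 0.0235 [[0.589, -0.088], [0.647, -0.064]]
roller_axis 0.9 [276. 205. 125.  67.] [ 0.6041 -0.1154  0.0125] zmax 0.0253 [[0.514, -0.166], [0.642, 0.1]]
ro
[... 1075 characters left out ...]
112 -0.1053  0.0121] zmax 0.0268 [[0.524, -0.166], [0.644, 0.037]]
housing 0.83 [271. 200. 100.  40.] [ 0.6099 -0.1128  0.0126] zmax 0.0265 [[0.531, -0.168], [0.636, 0.028]]
roller_axis 0.97 [270. 199.  99.  41.] [ 0.6108 -0.1103  0.0122] zmax 0.0265 [[0.529, -0.168], [0.639, 0.03]]
stop_block 0.58 [268. 199.  17.  18.] [ 0.61   -0.0739  0.0167] zmax 0.0243 [[0.586, -0.086], [0.643, -0.065]]
bead_pot 0.71 [235. 273.  18.  28.] [0.4591 0.0978 0.0338] zmax 0.0378 [[0.451, 0.075], [0.493, 0.114]]
wax 0.66 [264. 275.  11.  20.] [0.4322 0.0544 0.0193] zmax 0.0231 [[0.247, 0.035], [0.459, 0.154]]
tin 0.25 [271. 199.  97.  40.] [ 0.6112 -0.106   0.012 ] zmax 0.0266 [[0.526, -0.165], [0.643, 0.036]]
```

Run:
```python
import cv2
a=cv2.imread("pics/top0.png")[150:310,190:390]; cv2.imwrite("pics/a.png",cv2.resize(a,None,fx=4,fy=3.75,interpolation=cv2.INTER_CUBIC))
a=cv2.imread("pics/scene0.png")[160:310,180:340]; cv2.imwrite("pics/b.png",cv2.resize(a,None,fx=4,fy=4,interpolation=cv2.INTER_CUBIC))
```

```text
(no output)
```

View pics/a.png

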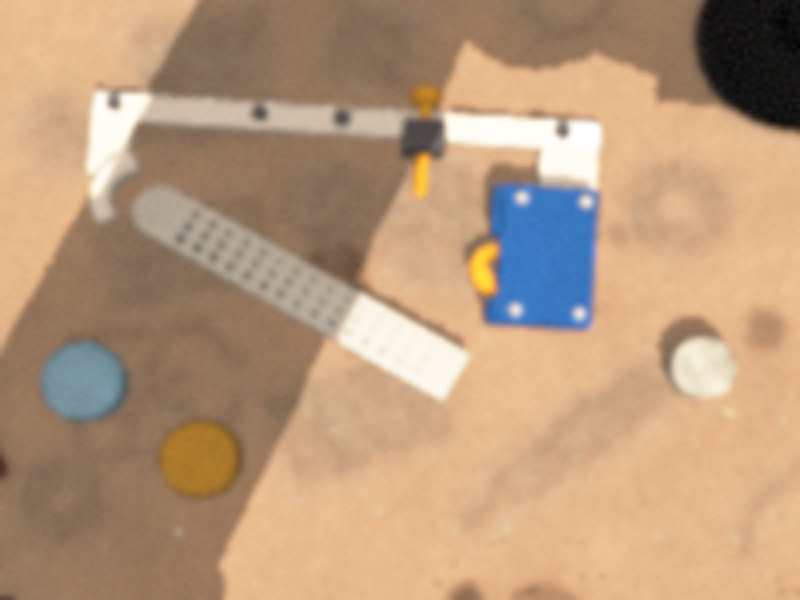

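View pics/b.png

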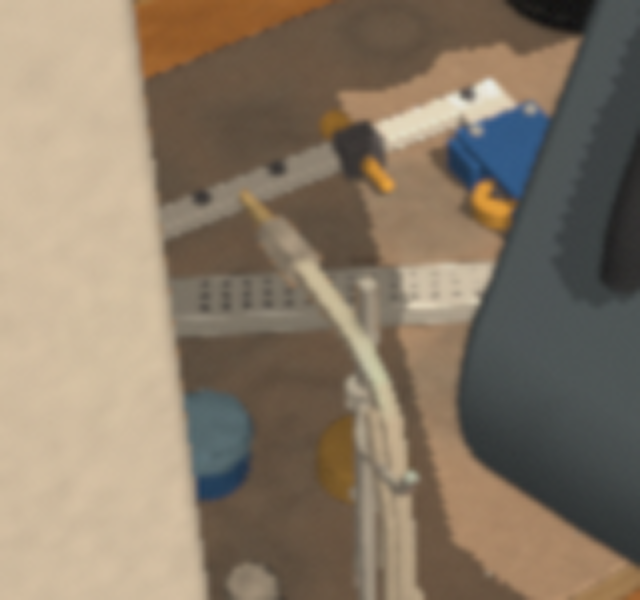

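```bash
cat > fit.py <<'E'
from h import *
from scipy.optimize import least_squares
def rect(P):
    (c,s,a)=cv2.minAreaRect((P[:,:2]*1000).astype(np.float32)); return np.round(c,1),np.round(s,1),round(a,2)
def measure(c,show=True):
    # resampled world positions of all pixels
    f=rays(c); H,W=c["depth"].shape
    X=pts(c,np.ones((H,W),bool)); m=c["depth"]>0
    hsv=cv2.cvtColor(c["pixels"],cv2.COLOR_BGR2HSV)[m]
    box=(X[:,0]>.44)&(X[:,0]<.70)&(X[:,1]>-.19)&(X[:,1]<.14)
    blue=box&(hsv[:,0]>95)&(hsv[:,0]<125)&(hsv[:,1]>130)&(X[:,2]>.02)&(X[:,2]<.031)
    return X,hsv,box,blue,m
if __name__=="__main__":
    c=camera("top"); X,hsv,box,blue,m=measure(c)
    B=X[blue]; print("housing",rect(B),B.mean(0),len(B))
    sp=box&(X[:,2]>.006)&(X[:,2]<.013)&(X[:,0]>.6)&(X[:,1]>-.155)&(X[:,1]<.08)
    S=X[sp]; vx,vy,x0,y0=cv2.fitLine((S[:,:2]*1000).astype(np.float32),cv2.DIST_HUBER,0,.01,.01).ravel()
    print("spine",rect(S),"dir",np.degrees(np.arctan2(vy,vx)),x0,y0,len(S))
    k=box&(X[:,2]>.016)&(X[:,2]<.027)&(X[:,0]>.6)&(X[:,1]>-.1)&(X[:,1]<-.03); print("block",rect(X[k]),X[k].mean(0),k.sum())
    # plate via mask
    r=cut_out("plate","top")[0]["region"]; r=cv2.dilate(r.astype(np.uint8),np.ones((5,5)))>0
    P=X[r[m]&(X[:,2]>.0095)&(X[:,2]<.02)]; print("plate",rect(P),P.mean(0),len(P))
    d=np.array(X); 
    np.save("P.npy",P)
    c0=box&(X[:,2]>.012)&(X[:,2]<.024)&(X[:,1]>.055)&(X[:,0]>.55)&~r[m]; print("cup",rect(X[c0]),X[c0].mean(0),c0.sum())
    w=(X[:,2]>-.006)&(X[:,2]<.006)&box; print("table z",X[w,2].mean())
E
python3 fit.py
```

```text
housing (array([ 548.2, -138.4]), array([51.9, 76.6]), 87.86) [ 0.54799143 -0.13948049  0.02387138] 740
spine (array([623. , -36.8]), array([233.3,  45.4]), 89.9) dir 85.89969 628.84814 -34.385017 772
block (array([627.7, -76.2]), array([23.8, 38. ]), 89.43) [ 0.62107476 -0.0763028   0.02057507] 117
plate (array([531.3,  -8.2]), array([198.9,  30.2]), 59.61) [ 0.53014124 -0.01002091  0.01327478] 1276
cup (array([602.8,  86.1]), array([46.6, 73.1]), 77.16) [0.59495942 0.09155353 0.01625151] 120
table z -0.000714755060451245
```

```bash
cat > fit2.py <<'E'
from fit import *
def sg(t): return 1/(1+np.exp(-t/0.0008))
def boxm(p,x0,x1,y0,y1): return sg(p[:,0]-x0)*sg(x1-p[:,0])*sg(p[:,1]-y0)*sg(y1-p[:,1])
def tf(X,q): 
    c,s=np.cos(q[2]),np.sin(q[2]); d=X[:,:2]-q[:2]; return np.c_[c*d[:,0]+s*d[:,1],-s*d[:,0]+c*d[:,1]]
def msh(q,X):
    p=tf(X,q); a=np.hypot(p[:,0],p[:,1])
    z=.025*boxm(p,.189,.245,-.059,.020); z=np.maximum(z,.010*boxm(p,-.02,.25,.046,.062)); z=np.maximum(z,.022*boxm(p,.138,.162,.036,.056)); return z
def wh(q,X):
    p=tf(X,q)
    return (p[:,0]>.03)&(p[:,0]<.262)&(p[:,1]<.067)&(p[:,1]>.030)&~((abs(p[:,0]-.15)<.009)&(p[:,1]<.036)) & ~((p[:,0]>.205)) | (p[:,0]>.193)&(p[:,0]<.26)&(p[:,1]<.018)&(p[:,1]>-.075)
def fit_holder(X,q):
    for _ in range(6):
        k=wh(q,X); r=least_squares(lambda q:np.clip(msh(q,X[k]),0,1)-X[k,2],q,loss="soft_l1",f_scale=.003,x_scale=[.001,.001,.01],diff_step=1e-4); q=r.x
    return q,np.sqrt(np.mean(r.fun**2))
def fit_plate(X,q):
    for _ in range(6):
        p=tf(X,q); k=(p[:,0]>-.024)&(p[:,0]<.195)&(abs(p[:,1])<.024)
        def m(q):
            p=tf(X[k],q); return .014*np.maximum(sg(.015-np.hypot(*p.T)),boxm(p,0,.185,-.015,.015))-X[k,2]
        r=least_squares(m,q,loss="soft_l1",f_scale=.003,x_scale=[.001,.001,.01],diff_step=1e-4); q=r.x
    return q,np.sqrt(np.mean(r.fun**2))
def report(q0=(.58,.09,np.radians(-93)),p0=(.575,.075,np.radians(-120))):
    c=camera("top"); X=pts(c,np.ones(c["depth"].shape,bool)); X=X[(X[:,2]<.04)&(X[:,0]>.4)&(X[:,0]<.72)&(abs(X[:,1])<.25)]
    h,e=fit_holder(X,np.array(q0)); p,e2=fit_plate(X,np.array(p0))
    print("holder",h[:2],np.degrees(h[2]),e); print("plate",p[:2],np.degrees(p[2]),e2)
    end=p[:2]+.185*np.array([np.cos(p[2]),np.sin(p[2])])
    print("heel in holder",tf(p[None,:2],h)*1000,"end in holder",tf(end[None],h)*1000,"rel ang",np.degrees(p[2]-h[2]),"end world",end)
    return h,p
if __name__=="__main__": report()
E
python3 fit2.py; python3 -c "
from h import *
c=camera('top')
print(c['cx'],c['cy'])"
```

```text
holder [0.58237547 0.07586972] -93.39717938436321 0.00281187754453472
plate [0.57502395 0.06559685] -120.36842292795768 0.0024854892566782694
heel in holder [[10.69045309 -6.7298588 ]] end in holder [[175.56879257 -90.63536023]] rel ang -26.971243543594472 end world [ 0.48149566 -0.09401975]
280.59058916006694 217.83740799437578
```

>>> step_arm:
  rows:
    - [0.019, 0.043, -0.01, 0, 0, 3.45]
    - [0.019, 0.043, -0.01, 0, 0, 3.45]
    - [0.019, 0.043, -0.01, 0, 0, 3.45]
    - [0.019, 0.043, -0.01, 0, 0, 3.45]
    - [0.019, 0.043, -0.01, 0, 0, 3.45]
    - [0.019, 0.043, -0.01, 0, 0, 3.45]
    - [0.019, 0.043, -0.01, 0, 0, 3.45]
    - [0.019, 0.043, -0.01, 0, 0, 3.45]
    - [0.019, 0.043, -0.01, 0, 0, 3.45]
    - [0.019, 0.043, -0.01, 0, 0, 3.45]
    - [0, 0, -0.01, 0, 0, 0]
    - [0, 0, 0, 0, 0, 0]
  jaw: 0
  squeeze: 15

```text
time: 2.6
position: [0.455, -0.1361, 0.2943]
tool_rot: [0.868, 0.497, -0.0, -0.0]
ft_force: [-0.4, -1.0, 0.7]
grip_width: 0.0006
grip_force: 0.0
```

>>> step_arm:
  rows:
    - [0.0014, -0.0008, -0.03, 0, 0, 0]
    - [0, 0, -0.03, 0, 0, 0]
    - [0, 0, -0.02, 0, 0, 0]
    - [0, 0, -0.015, 0, 0, 0]
    - [0, 0, -0.01, 0, 0, 0]
    - [0, 0, -0.0025, 0, 0, 0]
    - [0, 0, 0, 0, 0, 0]
    - [0, 0, 0, 0, 0, 0]

```text
time: 3.6
position: [0.4566, -0.1368, 0.1878]
tool_rot: [0.868, 0.497, 0.0, 0.0]
ft_force: [0.9, 0.3, 1.0]
grip_width: 0.0007
grip_force: 0.0
```

Run:
```python
from h import *
o=get_obs(); print(o["position"],o["ft_force"])
c=camera("top"); cv2.imwrite("pics/c.png",cv2.resize(c["pixels"][150:310,190:390],None,fx=4,fy=3.75,interpolation=cv2.INTER_CUBIC))
```

```text
[ 0.45657993 -0.13680325  0.18775164] [0.9084581  0.32492676 1.03019104]
```

View pics/c.png

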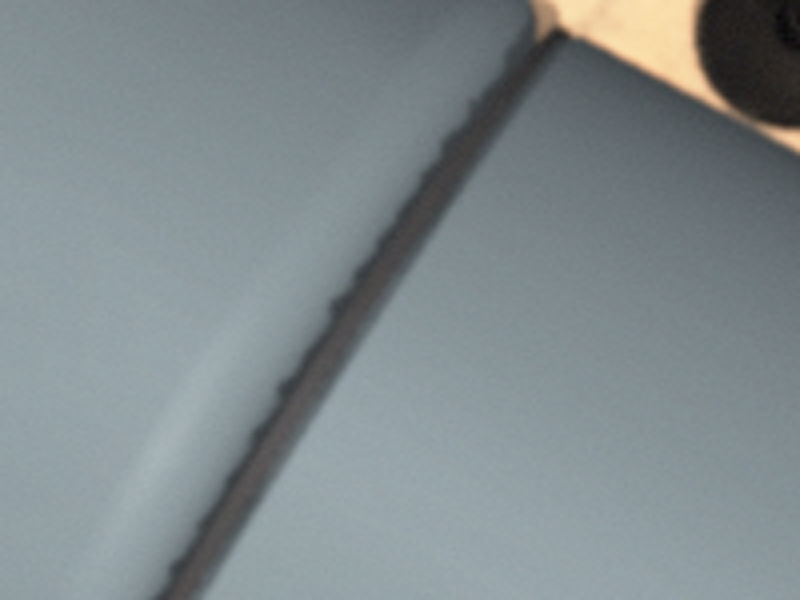

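>>> step_arm:
  rows:
    - [0.004, 0.0069, 0, 0, 0, 0]
    - [0.004, 0.0069, 0, 0, 0, 0]
    - [0.004, 0.0069, 0, 0, 0, 0]
    - [0.004, 0.0069, 0, 0, 0, 0]
    - [0.001, 0.0017, 0, 0, 0, 0]
    - [0.001, 0.0017, 0, 0, 0, 0]
    - [0, 0, 0, 0, 0, 0]

```text
time: 4.53
position: [0.4744, -0.1058, 0.1872]
tool_rot: [0.868, 0.497, -0.0, -0.0]
ft_force: [-0.6, -0.4, 0.4]
grip_width: 0.0003
grip_force: 0.0
```

>>> step_arm:
  rows:
    - [0.001, 0.0017, 0, 0, 0, 0]
    - [0.001, 0.0017, 0, 0, 0, 0]
    - [0.001, 0.0017, 0, 0, 0, 0]

```text
time: 4.9
position: [0.4772, -0.101, 0.1872]
tool_rot: [0.868, 0.497, -0.0, -0.0]
ft_force: [-2.0, -3.2, -0.1]
grip_width: 0.0007
grip_force: 2.0
```

>>> step_arm:
  rows:
    - [0.001, 0.0017, 0, 0, 0, 0]
    - [0.001, 0.0017, 0, 0, 0, 0]

```text
time: 5.15
position: [0.4794, -0.0973, 0.1872]
tool_rot: [0.868, 0.497, -0.0, -0.0]
ft_force: [-2.7, -3.2, 0.3]
grip_width: 0.0007
grip_force: 2.0
```

>>> step_arm:
  rows:
    - [0.001, 0.0017, 0, 0, 0, 0]
    - [0.001, 0.0017, 0, 0, 0, 0]

```text
time: 5.4
position: [0.4814, -0.0938, 0.1872]
tool_rot: [0.868, 0.497, -0.0, -0.0]
ft_force: [-1.6, -3.6, -0.1]
grip_width: 0.0006
grip_force: 2.0
```

>>> step_arm:
  rows:
    - [0.0005, 0.0009, 0, 0, 0, 0]
    - [0.0005, 0.0009, 0, 0, 0, 0]

```text
time: 5.65
position: [0.4823, -0.0922, 0.1872]
tool_rot: [0.868, 0.497, -0.0, -0.0]
ft_force: [-3.8, -6.6, 0.8]
grip_width: 0.0007
grip_force: 3.6
```

>>> step_arm:
  rows:
    - [0.0005, 0.0009, 0, 0, 0, 0]

```text
time: 5.78
position: [0.4825, -0.0918, 0.1872]
tool_rot: [0.867, 0.498, -0.001, 0.0]
ft_force: [-5.8, -11.8, 1.6]
grip_width: 0.0007
grip_force: 6.5
```

>>> step_arm:
  rows:
    - [0.0002, 0.0003, 0, 0, 0, 0]
    - [0, 0, 0, 0, 0, 0]
    - [-0.003, -0.005, 0, 0, 0, 0]
    - [-0.006, -0.01, 0, 0, 0, 0]
    - [-0.006, -0.01, 0.02, 0, 0, 0]
    - [0, 0, 0.04, 0, 0, 0]
    - [-0.02, -0.05, 0.04, 0, 0, 0]
    - [-0.02, -0.06, 0.02, 0, 0, 0]
    - [-0.02, -0.06, 0, 0, 0, 0]
    - [-0.02, -0.06, 0, 0, 0, 0]
    - [0, 0, 0, 0, 0, 0]

```text
time: 7.15
position: [0.3899, -0.3424, 0.3037]
tool_rot: [0.87, 0.494, 0.0, 0.002]
ft_force: [-0.7, 0.6, -0.8]
grip_width: 0.0003
grip_force: 0.0
```

Run:
```python
from fit2 import *
for i in range(2): report()
c=camera("top"); cv2.imwrite("pics/d.png",cv2.resize(c["pixels"][150:310,190:390],None,fx=4,fy=3.75,interpolation=cv2.INTER_CUBIC))
```

```text
holder [0.5824433  0.07579821] -93.40524869214316 0.002848734094493065
plate [0.58665138 0.08479248] -120.50864892325981 0.0038943182676826776
heel in holder [[-9.22833709  3.66641868]] end in holder [[155.45603011 -80.61916254]] rel ang -27.103400231116662 end world [ 0.49273273 -0.07459474]
holder [0.58237346 0.07585569] -93.38767582844935 0.0028195310262474644
plate [0.58695379 0.08532165] -120.49905183841518 0.003868333936602046
heel in holder [[-9.72007383  4.01296428]] end in holder [[154.95255891 -80.29554078]] rel ang -27.111376009965838 end world [ 0.49306183 -0.0740813 ]
```

View pics/d.png

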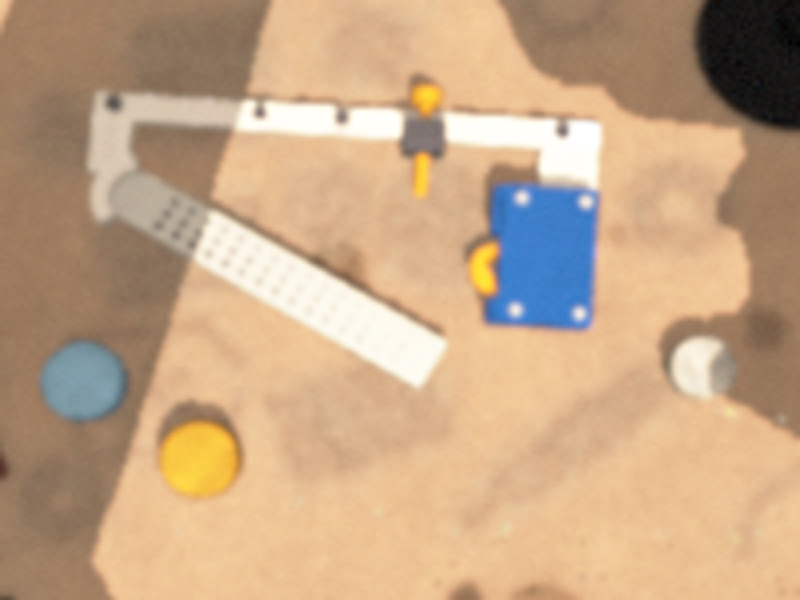

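```bash
sed -i 's/k=(p\[:,0\]>-.024)/k=(p[:,0]>.035)/' fit2.py; python3 fit2.py
```

```text
holder [0.58257621 0.07585946] -93.46724690245854 0.002756562351316353
plate [0.58226172 0.07716712] -120.5302046905234 0.0022307071993117864
heel in holder [[-1.28625185 -0.39299788]] end in holder [[163.45756761 -84.56231503]] rel ang -27.06295778806487 end world [ 0.48828311 -0.08218475]
```

>>> step_arm:
  rows:
    - [0.0113, 0.05, 0, 0, 0, 0]
    - [0.0113, 0.054, 0, 0, 0, 0]
    - [0.0113, 0.054, 0, 0, 0, 0]
    - [0.0113, 0.054, 0, 0, 0, 0]
    - [0.0113, 0.054, 0, 0, 0, 0]
    - [0.0113, 0.05, 0, 0, 0, 0]
    - [0, 0, -0.03, 0, 0, 0]
    - [0, 0, -0.03, 0, 0, 0]
    - [0, 0, -0.025, 0, 0, 0]
    - [0, 0, 0, 0, 0, 0]

```text
time: 8.6
position: [0.4578, -0.0199, 0.2172]
tool_rot: [0.867, 0.498, -0.002, -0.002]
ft_force: [0.7, -0.4, 0.2]
grip_width: 0.0002
grip_force: 0.0
```

>>> step_arm:
  rows:
    - [0, -0.0067, -0.015, 0, 0, 0]
    - [0, 0, -0.01, 0, 0, 0]
    - [0, 0, -0.005, 0, 0, 0]
    - [0, 0, 0, 0, 0, 0]
    - [0.009, -0.0053, 0, 0, 0, 0]
    - [0.006, -0.0036, 0, 0, 0, 0]
    - [0.0017, -0.001, 0, 0, 0, 0]
    - [0, 0, 0, 0, 0, 0]

```text
time: 9.6
position: [0.4757, -0.0384, 0.1885]
tool_rot: [0.868, 0.497, 0.0, 0.0]
ft_force: [-0.2, -0.1, -0.9]
grip_width: 0.0006
grip_force: 0.0
```

>>> step_arm:
  rows:
    - [0.0017, -0.001, 0, 0, 0, 0]
    - [0.0017, -0.001, 0, 0, 0, 0]
    - [0.0017, -0.001, 0, 0, 0, 0]
    - [0.0017, -0.001, 0, 0, 0, 0]

```text
time: 10.1
position: [0.4821, -0.0421, 0.1883]
tool_rot: [0.868, 0.497, -0.0, -0.001]
ft_force: [-1.5, 2.3, 0.8]
grip_width: 0.0007
grip_force: 1.1
```

Run:
```python
import numpy as np
for a in np.arange(-130,-99,1): print(a,np.round(.155*np.array([np.cos(np.radians(a+1))-np.cos(np.radians(a)),np.sin(np.radians(a+1))-np.sin(np.radians(a))]),5))
```

```text
-130 [ 0.00209 -0.00172]
-129 [ 0.00212 -0.00168]
-128 [ 0.00215 -0.00165]
-127 [ 0.00217 -0.00161]
-126 [ 0.0022  -0.00157]
-125 [ 0.00223 -0.00153]
-124 [ 0.00226 -0.00149]
-123 [ 0.00228 -0.00145]
-122 [ 0.00231 -0.00141]
-121 [ 0.00233 -0.00137]
-120 [ 0.00235 -0.00133]
-119 [ 0.00238 -0.00129]
-118 [ 0.0024  -0.00125]
-117 [ 0.00242 -0.00121]
-116 [ 0.00244 -0.00116]
-115 [ 0.00246 -0.00112]
-114 [ 0.00248 -0.00108]
-113 [ 0.0025  -0.00104]
-112 [ 0.00252 -0.00099]
-111 [ 0.00253 -0.00095]
-110 [ 0.00255 -0.0009 ]
-109 [ 0.00257 -0.00086]
-108 [ 0.00258 -0.00081]
-107 [ 0.00259 -0.00077]
-106 [ 0.00261 -0.00072]
-105 [ 0.00262 -0.00068]
-104 [ 0.00263 -0.00063]
-103 [ 0.00264 -0.00059]
-102 [ 0.00265 -0.00054]
-101 [ 0.00266 -0.00049]
-100 [ 0.00267 -0.00045]
```

>>> step_arm:
  rows:
    - [0.0021, -0.0017, 0, 0, 0, 1]
    - [0.0021, -0.0017, 0, 0, 0, 1]
    - [0.0021, -0.0017, 0, 0, 0, 1]
    - [0.0022, -0.0016, 0, 0, 0, 1]
    - [0.0022, -0.0016, 0, 0, 0, 1]
    - [0.0022, -0.0015, 0, 0, 0, 1]
    - [0.0022, -0.0015, 0, 0, 0, 1]

```text
time: 10.98
position: [0.4977, -0.0537, 0.1883]
tool_rot: [0.836, 0.549, 0.0, 0.0]
ft_force: [-1.1, 1.1, -2.3]
grip_width: 0.0001
grip_force: 0.8
```

>>> step_arm:
  rows:
    - [0.0023, -0.0014, 0, 0, 0, 1]
    - [0.0023, -0.0014, 0, 0, 0, 1]
    - [0.0023, -0.0013, 0, 0, 0, 1]
    - [0.0024, -0.0013, 0, 0, 0, 1]

```text
time: 11.48
position: [0.5069, -0.059, 0.1884]
tool_rot: [0.816, 0.578, -0.0, -0.0]
ft_force: [-1.8, 0.9, -1.6]
grip_width: 0.0003
grip_force: 0.9
```

>>> step_arm:
  rows:
    - [0.0024, -0.0013, 0, 0, 0, 1]
    - [0.0024, -0.0012, 0, 0, 0, 1]

```text
time: 11.72
position: [0.5094, -0.0604, 0.1883]
tool_rot: [0.806, 0.592, -0.002, -0.004]
ft_force: [-6.8, 3.1, 5.6]
grip_width: 0.0006
grip_force: 4.0
```

>>> step_arm:
  rows:
    - [0.0024, -0.0012, 0, 0, 0, 1]
    - [0.0024, -0.0012, 0, 0, 0, 1]

```text
time: 11.98
position: [0.5146, -0.0629, 0.1884]
tool_rot: [0.795, 0.606, -0.001, -0.003]
ft_force: [-3.8, 2.7, 1.1]
grip_width: 0.0004
grip_force: 2.2
```

>>> step_arm:
  rows:
    - [0.0025, -0.0011, 0, 0, 0, 1]
    - [0.0025, -0.0011, 0, 0, 0, 1]

```text
time: 12.22
position: [0.5219, -0.0661, 0.1884]
tool_rot: [0.785, 0.62, 0.0, 0.0]
ft_force: [-1.7, 1.7, 1.1]
grip_width: 0.0003
grip_force: 1.4
```

>>> step_arm:
  rows:
    - [0.0025, -0.001, 0, 0, 0, 1]
    - [0.0025, -0.001, 0, 0, 0, 1]

```text
time: 12.48
position: [0.5262, -0.0679, 0.1884]
tool_rot: [0.774, 0.634, -0.0, -0.001]
ft_force: [-2.3, 2.4, 2.6]
grip_width: 0.0004
grip_force: 1.8
```

>>> step_arm:
  rows:
    - [0.0013, -0.0005, 0, 0, 0, 0.5]
    - [0.0013, -0.0005, 0, 0, 0, 0.5]

```text
time: 12.72
position: [0.5289, -0.069, 0.1883]
tool_rot: [0.768, 0.64, -0.0, -0.0]
ft_force: [-3.5, 3.5, 2.0]
grip_width: 0.0004
grip_force: 1.8
```

>>> step_arm:
  rows:
    - [0.0013, -0.0004, 0, 0, 0, 0.5]
    - [0.0013, -0.0004, 0, 0, 0, 0.5]

```text
time: 12.98
position: [0.5317, -0.0699, 0.1883]
tool_rot: [0.763, 0.647, -0.0, 0.0]
ft_force: [-3.0, 2.1, 0.4]
grip_width: 0.0008
grip_force: 1.6
```

>>> step_arm:
  rows:
    - [0.0013, -0.0004, 0, 0, 0, 0.5]
    - [0.0013, -0.0004, 0, 0, 0, 0.5]

```text
time: 13.22
position: [0.5343, -0.0707, 0.1884]
tool_rot: [0.757, 0.654, -0.0, 0.0]
ft_force: [-3.2, 1.6, 1.3]
grip_width: 0.0006
grip_force: 1.6
```

>>> step_arm:
  rows:
    - [0.0013, -0.0004, 0, 0, 0, 0.5]

```text
time: 13.35
position: [0.5356, -0.0711, 0.1883]
tool_rot: [0.754, 0.657, -0.0, 0.0]
ft_force: [-2.7, 1.3, 1.0]
grip_width: 0.0003
grip_force: 1.5
```

>>> step_arm:
  rows:
    - [0.0013, -0.0004, 0, 0, 0, 0.5]

```text
time: 13.48
position: [0.5369, -0.0715, 0.1883]
tool_rot: [0.751, 0.66, 0.0, 0.0]
ft_force: [-2.9, 1.9, 0.7]
grip_width: 0.0008
grip_force: 1.5
```

>>> step_arm:
  rows:
    - [0.0007, -0.0002, 0, 0, 0, 0.25]

```text
time: 13.6
position: [0.5378, -0.0718, 0.1883]
tool_rot: [0.75, 0.662, 0.0, 0.0]
ft_force: [-2.7, 1.6, -0.1]
grip_width: 0.0005
grip_force: 1.3
```

>>> step_arm:
  rows:
    - [0.0007, -0.0002, 0, 0, 0, 0.25]

```text
time: 13.72
position: [0.5384, -0.072, 0.1884]
tool_rot: [0.748, 0.663, 0.0, 0.0]
ft_force: [-2.5, 1.4, 0.4]
grip_width: 0.0005
grip_force: 1.1
```

>>> step_arm:
  rows:
    - [0.0007, -0.0002, 0, 0, 0, 0.25]
    - [0.0007, -0.0002, 0, 0, 0, 0.25]

```text
time: 13.98
position: [0.5401, -0.0724, 0.1884]
tool_rot: [0.745, 0.667, 0.0, 0.001]
ft_force: [-0.5, 0.2, -1.3]
grip_width: 0.0003
grip_force: 0.6
```

>>> step_arm:
  rows:
    - [0.0007, -0.0002, 0, 0, 0, 0.25]
    - [0.0007, -0.0002, 0, 0, 0, 0.25]

```text
time: 14.22
position: [0.5413, -0.0728, 0.1884]
tool_rot: [0.743, 0.67, 0.0, 0.0]
ft_force: [-0.2, 0.0, -1.7]
grip_width: 0.0005
grip_force: 0.5
```

>>> step_arm:
  rows:
    - [0.0007, -0.0002, 0, 0, 0, 0.25]

```text
time: 14.35
position: [0.542, -0.073, 0.1884]
tool_rot: [0.741, 0.671, 0.0, 0.0]
ft_force: [-0.6, -0.2, -0.4]
grip_width: 0.0006
grip_force: 0.4
```

>>> step_arm:
  rows:
    - [0.0007, -0.0002, 0, 0, 0, 0.25]

```text
time: 14.48
position: [0.5426, -0.0731, 0.1885]
tool_rot: [0.74, 0.673, 0.0, 0.0]
ft_force: [0.2, 0.9, -0.4]
grip_width: 0.0008
grip_force: 0.3
```

>>> step_arm:
  rows:
    - [0.0007, -0.0001, 0, 0, 0, 0.25]
    - [0.0007, -0.0001, 0, 0, 0, 0.25]

```text
time: 14.72
position: [0.544, -0.0734, 0.1885]
tool_rot: [0.737, 0.676, 0.0, 0.0]
ft_force: [-1.5, 0.1, -0.1]
grip_width: 0.0003
grip_force: 0.4
```

>>> step_arm:
  rows:
    - [0.0007, -0.0001, 0, 0, 0, 0.25]
    - [0.0007, -0.0001, 0, 0, 0, 0.25]

```text
time: 14.98
position: [0.5446, -0.0734, 0.1883]
tool_rot: [0.734, 0.679, -0.001, -0.001]
ft_force: [-3.2, -1.7, 2.3]
grip_width: 0.0006
grip_force: 1.6
```

>>> step_arm:
  rows:
    - [0.0007, -0.0001, 0, 0, 0, 0.25]

```text
time: 15.1
position: [0.545, -0.0734, 0.1883]
tool_rot: [0.732, 0.681, -0.001, -0.001]
ft_force: [-5.6, -2.2, 3.1]
grip_width: 0.0006
grip_force: 2.5
```

>>> step_arm:
  rows:
    - [0.0007, -0.0001, 0, 0, 0, 0.25]

```text
time: 15.22
position: [0.5453, -0.0735, 0.1883]
tool_rot: [0.731, 0.683, -0.001, -0.002]
ft_force: [-6.8, -2.2, 4.7]
grip_width: 0.0004
grip_force: 3.2
```

>>> step_arm:
  rows:
    - [0.001, 0, 0, 0, 0, 0]
    - [0.001, 0, 0, 0, 0, 0]

```text
time: 15.48
position: [0.5461, -0.0733, 0.188]
tool_rot: [0.731, 0.683, -0.003, -0.004]
ft_force: [-9.5, -3.3, 5.8]
grip_width: 0.0003
grip_force: 4.5
```

>>> step_arm:
  rows:
    - [0.0005, 0, 0, 0, 0, 0]

```text
time: 15.6
position: [0.5463, -0.0733, 0.188]
tool_rot: [0.73, 0.683, -0.003, -0.004]
ft_force: [-9.8, -3.2, 6.2]
grip_width: 0.0007
grip_force: 4.8
```

>>> step_arm:
  rows:
    - [0.001, 0, 0, 0, 0, 0]
    - [0.0008, 0, 0, 0, 0, 0]

```text
time: 15.85
position: [0.5471, -0.0733, 0.1879]
tool_rot: [0.73, 0.683, -0.004, -0.005]
ft_force: [-12.6, -4.6, 8.8]
grip_width: 0.0002
grip_force: 6.2
```

>>> step_arm:
  rows:
    - [0.0006, 0, 0, 0, 0, 0]
    - [0, 0, 0, 0, 0, 0]

```text
time: 16.1
position: [0.5472, -0.0732, 0.1879]
tool_rot: [0.73, 0.683, -0.004, -0.006]
ft_force: [-13.4, -5.1, 7.9]
grip_width: 0.0003
grip_force: 6.2
```

>>> step_arm:
  rows:
    - [0, 0, 0, 0, 0, 0]
    - [0, 0, 0, 0, 0, 0]
    - [0, 0, 0, 0, 0, 0]
    - [0, 0, 0, 0, 0, 0]
    - [0, 0, 0, 0, 0, 0]
    - [0, 0, 0, 0, 0, 0]
    - [0, 0, 0, 0, 0, 0]
    - [0, 0, 0, 0, 0, 0]
    - [0, 0, 0, 0, 0, 0]

```text
time: 17.23
position: [0.5472, -0.0733, 0.1879]
tool_rot: [0.73, 0.683, -0.004, -0.006]
ft_force: [-12.9, -4.4, 8.2]
grip_width: 0.0004
grip_force: 6.2
```

>>> step_arm:
  rows:
    - [-0.002, 0, 0, 0, 0, 0]
    - [-0.002, 0, 0, 0, 0, 0]
    - [-0.003, 0, 0, 0, 0, 0]
    - [-0.01, 0, 0, 0, 0, 0]
    - [-0.02, 0, 0, 0, 0, 0]
    - [0, 0, 0.03, 0, 0, 0]
    - [0, 0, 0.05, 0, 0, 0]
    - [0, 0, 0.05, 0, 0, 0]
    - [-0.015, -0.06, 0, 0, 0, 0]
    - [-0.02, -0.06, 0, 0, 0, 0]
    - [-0.02, -0.06, 0, 0, 0, 0]
    - [-0.02, -0.06, 0, 0, 0, 0]

```text
time: 18.73
position: [0.4397, -0.3136, 0.3189]
tool_rot: [0.731, 0.683, 0.0, 0.002]
ft_force: [1.5, 0.6, -0.4]
grip_width: 0.0003
grip_force: 0.0
```

>>> step_arm:
  rows:
    - [-0.01, -0.05, 0, 0, 0, 0]
    - [0, -0.03, 0, 0, 0, 0]
    - [0, 0, 0, 0, 0, 0]

```text
time: 19.1
position: [0.43, -0.3941, 0.3187]
tool_rot: [0.732, 0.681, -0.0, 0.002]
ft_force: [0.1, 1.0, 0.0]
grip_width: 0.0006
grip_force: 0.0
```

Run:
```python
from fit2 import *
report((.5825,.0759,np.radians(-93.4)),(.5825,.0759,np.radians(-92.5)))
c=camera("top"); cv2.imwrite("pics/e.png",cv2.resize(c["pixels"][150:310,190:390],None,fx=4,fy=3.75,interpolation=cv2.INTER_CUBIC))
```

```text
holder [0.58246727 0.0758597 ] -93.44002505035805 0.002842993177938497
plate [0.58275941 0.07675635] -94.57182600230732 0.004397198062359775
heel in holder [[-0.91257137  0.23781365]] end in holder [[184.05133567  -3.41637452]] rel ang -1.1318009519492767 end world [ 0.56801329 -0.10765501]
```

View pics/e.png

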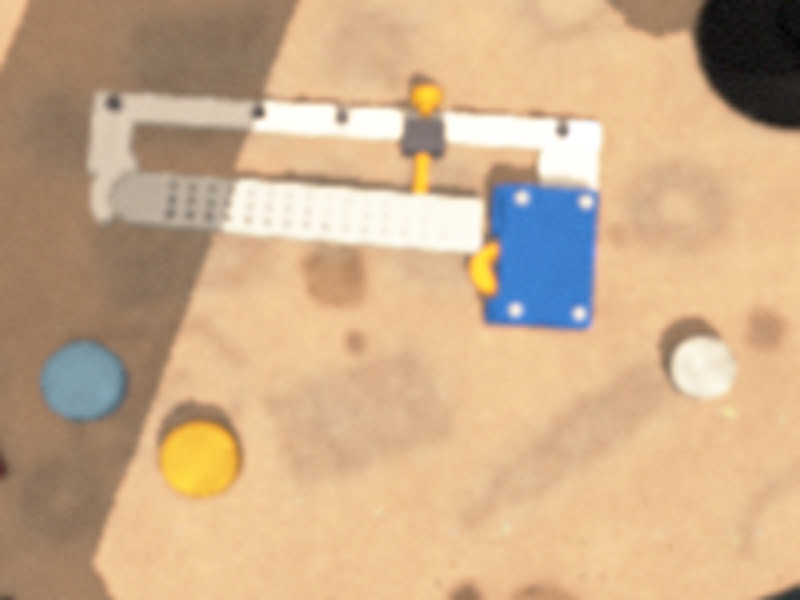

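The plate sits in the cup, its corner (480,250) is behind the roller (485,268), it touches the screw tip (420,190), and the bystanders have not moved. I'm handing the job in.

```bash
python3 -c "
from rig import hand_in
print(hand_in())"
```

```text
the job is handed in; nothing more can be done
None
```

I handed the job in with no verdict returned: the last picture shows the plate's heel home in the cup (within about 1 mm) and its free end caught behind the roller against the stop screw, which I leaned on with about 14 N for just over a second; the bead pot, beeswax and tin show no movement.

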